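# Clamp the parts jar and unscrew its cap

## Task

Brace the jar of bearing balls: turn the bench clamp's dial clockwise from the line to its two-dot mark, so that the jaw grips the jar. Then grip the jar's cap and unscrew it anticlockwise only until its threads let go (about a sixth of a turn, well short of a quarter turn), lift it straight up, and finish still holding it level and centred about 2 cm above the jar's mouth. Leave the jar standing in the clamp, the dial at two dots and the other things on the bench where they are.

Things in the scene. Friction and masses are not known exactly. Their poses are not given: they have to be found in the camera images.
- clamp: Grey bench clamp, fixed, plate 110 x 270 x 12 mm, yaw within 0.7 rad of 0. Origin: centre of its underside; y along it, z up. The jar stands on the plate at y = -60 mm between a fixed V block (-y side) and the sliding jaw, both up to 52 mm high. At the +y end a housing, top at z = 45 mm, carries the dial, axis at x = 0, y = +85 mm
- dial_grip (a point): Grip point of the dial, on its axis, 82 mm above the bench; turns with it. The dial is a black knob 44 mm across with an upright bar grip 42 mm long (point x) and 14 mm thick (point y), from 57 to 89 mm above the bench: pinch the bar across its thickness. A white pointer line is on the bar's -x end
- dial (a joint): Dial angle, rad, growing clockwise seen from above; detents every 0.628: 0 = line mark (open, start, pointer to the clamp's -x), 0.628 = one dot, 1.257 = two dots (wanted), 1.885 = three dots (end stop). The pointer goes from the clamp's -x towards its +y. Turning takes up to about 0.25 N m; let go near a mark, it stays within 0.15 rad of it
- two_dots (a point): The two-dot mark, white dots on the housing top 41 mm from the dial's axis
- jaw: Dark steel sliding jaw, 50 x 18 x 34 mm, origin at its centre. It moves 6.4 mm per rad of the dial towards the jar (-y of the clamp) and at two dots presses the jar into the V block with about 12 N through a spring, shifting the jar by about 1 mm. With the clamp open it stands 3.5 mm off and the jar would turn with its cap
- jar: Clear jar with steel balls, 66 mm across, shoulder at 56 to 62 mm, white neck 40 mm across up to 79 mm with raised thread ramps to 47 mm across, black seal disc in the mouth (sprung, up to 86 mm once the cap is off). Loose, about 0.35 kg. Origin: centre of its underside, z up
- cap: Black ribbed screw cap, 54 mm across, 30 mm high, 60 g. Origin: centre of its lower rim, z up; screwed on, it is 64 mm above the jar's underside (cap from 76 to 106 mm above the bench). Fingertips may reach 28 mm below its top. Takes 0.2 to 0.4 N m. Turned anticlockwise from above it rises 2 mm, comes free at 0.95 rad, pops up 1 mm and lifts straight off; never turn it past 1.4 rad
- wrench: Bystander: steel wrench 190 mm long lying on the bench, origin at the middle of its underside
- seal_ring: Bystander: black rubber ring 48 mm across, 10 mm high, origin at the centre of its underside
- hex_key: Bystander: T-handled hex key lying down, blue handle 100 mm long, blade 150 mm along its y, origin under the handle's centre
- tub: Bystander: clear open plastic tub 120 x 120 x 70 mm, origin at the centre of its underside
Mind the look-alikes: they are no part of the job. There is more than one size of the cap; the one meant has the size given above.

How it is judged:
By the outcome, as a careful person would: the job done as asked, in the order asked, and still so for the second after the job is handed in, while the arm keeps its last pose, push and grip.
It also fails if it takes over 43 s, if anything falls off the work surface, if the arm or the gripper's body presses on something with over 40 N, if the wrist force passes 120 N, or if a joint passes its speed limit or range.

## Robot

A 6-joint arm with a two-finger parallel gripper is mounted at the origin on the work surface. World frame = base frame: x ahead of the robot, y to its left, z up, the work surface at z = 0. Lengths are in m, angles in rad, forces in N, time in s.
With the tool pointing down it reaches from about 0.375 to 0.975 m from the base axis. Payload 3.8 kg.
Tool frame: the origin (TCP) lies midway between the tips of the shut fingers; the grasp point (between the pads) lies 19 mm behind it; z points along the fingers, y is the line along which they close (so a half turn about z gives the same grasp; the last joint's range is limited). The gripper opens to 85 mm and grips with 20 to 120 N. Pads are 22 mm wide; open, the fingers measure 114 mm over their backs; the gripper's body (76 mm by 85 mm) begins 54 mm behind the grasp point. The pads swing forward as they close: fully open they stand 13 mm farther back than shut.
Start: joints at [-1.288, 0.264, 1.604, -0, 1.274, -0.037], TCP at [0.212, -0.641, 0.204] pointing down, gripper open.
Joint ranges: [-2.63, 2.63], [-0.94, 2.18], [0.31, 2.57], [-1.31, 4.45], [0, 2.66], [-2.55, 2.55]. Speed limits (rad/s): [2.57, 2.57, 3.14, 3.14, 3.14, 3.14].

## Interface

Orientations are given as a rotation vector (axis times angle).
In Python, from workcell import bot, imaging gives the robot as it stands.
- The arm moves only by the tool step_arm, never from a script. Its argument "series" is a list of rows, each an object of numbers: "grip": the closure, from -1 (fully open) to 1 (shut); "x", "y", "z": the shift along the tool's x, y, z normalised to -1 to 1, where 1 is 500 mm; "ax", "ay", "az": the turn, a rotation vector about the tool's x, y, z normalised to -1 to 1, where 1 is 30 degrees. A call has 1 to 12 rows; each row is the pose to reach, as a shift and turn from the pose commanded when the call began, along the tool's axes at that moment; what a row does not reach only later rows make up. A row lasts 1/10 s, in which the tool goes at most 50 mm and 8.59 degrees, less where a joint would pass 70% of its speed; a pose out of reach is approached as far as the arm can. A call with a number of a shift or a turn outside -1 to 1 is refused whole. A call with a gripper value outside its range is refused whole. The fingers move at their own pace and stop on an object; "force" is the grip in N (left out, the last holds). Time passes only in rows, so rows that repeat a pose let the fingers close. It gives the time, the measured TCP pose, the force, the opening and the grip force at its end, in the units of the state.
- bot.read_state(): the state, without advancing time (a new reading comes with each control period).
- imaging.read_camera(name): name is "scene" or "top"; returns a dict with "img" (480x640x3 uint8, red, green, blue), "fx", "fy", "cx", "cy" (pixels), "k1" (the pictures are not rectified: a ray, as slopes to the right and down, at radius r is drawn at 1 + k1 r^2 times it, then the intrinsics apply), "R" (3x3) and "t" (3): a world point X has camera coordinates R X + t. Camera axes: x right, y down, z forward; pixel columns grow to the right and rows downward; lengths in m; the calibration is good to about 2 mm. A picture is of the moment at which its call begins. There is no depth.
- bot.finish_job(): hands the job in; it is judged then, once.
The state is a dict: "time": time; "q": joint angles; "joint_vel": joint speeds; "joint_torque": joint torques, N m; "tool_pos": TCP position; "tcp_rot": TCP orientation; "wrist_force": force on the tool from outside, world axes, zero at the start; "torque": the same for the moment, N m; "width": opening from 0.0 (shut) to 1.0 (fully open); "grip_force": force on a finger pad.
Only numpy, scipy, OpenCV 4.12 (cv2) and the standard library are available. Lean on these libraries where they do the work, as an engineer would, in place of code of your own. Each camera call takes 0.05 s, during which the arm holds its last target. There are 200 camera calls.

## Working session

There is one attempt and no reset: what is moved stays moved. The work goes in short steps, Python scripts to look and compute and a tool call to move; the robot and the scene stay as the last step left them, time stands still between calls to the robot, and variables do not carry over. Pictures are saved under pics/ and viewed, at most 10 in all, crops included, and the job is handed in when it is done.

Besides the shell and the picture viewer there is one more tool, called as name([rows], argument=value, ...), one row to a line, values as JSON. step_arm: Moves the arm, as the interface text tells. Scaled input: -1 to 1 covers 500 mm each way for a shift and 30 degrees each way for a turn. Its arguments: {"type":"object","properties":{"series":{"type":"array","items":{"type":"object","properties":{"grip":{"type":"number"},"x":{"type":"number","minimum":-1,"maximum":1},"y":{"type":"number","minimum":-1,"maximum":1},"z":{"type":"number","minimum":-1,"maximum":1},"ax":{"type":"number","minimum":-1,"maximum":1},"ay":{"type":"number","minimum":-1,"maximum":1},"az":{"type":"number","minimum":-1,"maximum":1}}}},"force":{"type":"number"}},"required":["series"]}

```bash
mkdir -p pics; cat > h.py <<'E'
import numpy as np, cv2
from scipy.spatial.transform import Rotation as Ro
from workcell import bot, imaging
def shot(name,fn):
    c=imaging.read_camera(name); np.save('pics/'+fn+'.npy',c,allow_pickle=True)
    cv2.imwrite('pics/'+fn+'.png',c['img'][:,:,::-1]); return c
def load(fn): return np.load('pics/'+fn+'.npy',allow_pickle=True).item()
def K(c): return np.array([[c['fx'],0,c['cx']],[0,c['fy'],c['cy']],[0,0,1.]])
def ray(c,u,v):
    s=cv2.undistortPoints(np.array([[[u,v]]],float),K(c),np.array([c['k1'],0,0,0.]))[0,0]
    R=np.array(c['R']);t=np.array(c['t']); return -R.T@t, R.T@np.array([s[0],s[1],1])
def atz(c,u,v,z):
    o,d=ray(c,u,v); return o+d*(z-o[2])/d[2]
def proj(c,P):
    return cv2.projectPoints(np.array(P,float).reshape(-1,1,3),cv2.Rodrigues(np.array(c['R'],float))[0],np.array(c['t'],float),K(c),np.array([c['k1'],0,0,0.]))[0][:,0]
E
python3 - <<'E'
from h import *
for n in('scene','top'):
    c=shot(n,n+'0'); print(n,-np.array(c['R']).T@c['t'],c['fx'],c['k1'])
s=bot.read_state();print(s)
E
```

```text
scene [1.37190547 0.18389275 0.64609601] 440.34655197186163 -0.07460793170926223
top [0.45185978 0.00740278 1.09527742] 574.9918982997893 -0.09890649831626278
{'time': 0.1, 'q': array([-1.28788500e+00,  2.64690693e-01,  1.60529129e+00, -2.57766808e-05,
        1.27369292e+00, -3.68859679e-02]), 'joint_vel': array([ 0.00017825, -0.0011642 , -0.00320958,  0.00080522,  0.00165487,
        0.00100241]), 'joint_torque': array([-2.26620659e-04, -5.16708612e+01, -3.68589199e+01, -8.17566593e-05,
        6.20833292e-03, -4.82843598e-05]), 'tool_pos': array([ 0.2119936 , -0.64006405,  0.20234882]), 'tcp_rot': array([-3.09947760e+00, -4.99881743e-01,  4.39457162e-04]), 'wrist_force': array([ 0.84333956,  0.52810777, -0.4696108 ]), 'torque': array([-0.02771909, -0.05177464, -0.01395163]), 'grip_force': 0.0, 'width': 0.9977046493938649}
```

View pics/scene0.png

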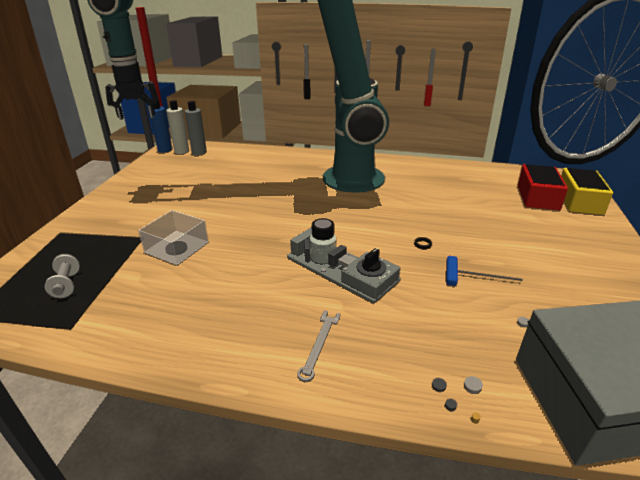

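View pics/top0.png

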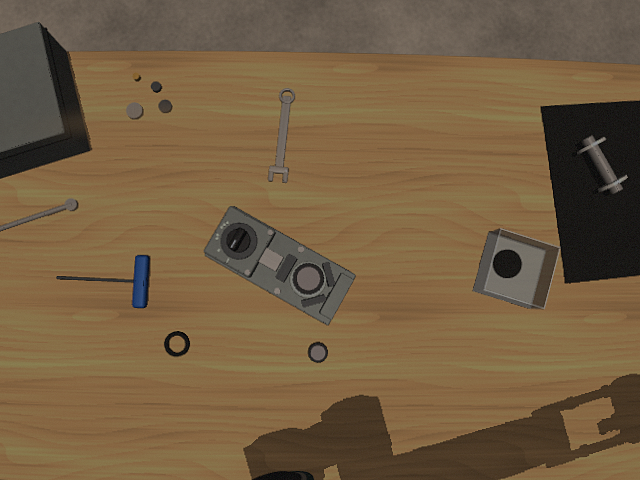

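The scene view shows the clamp with the jar at about (322,240) and the dial at (373,262). In the top view the dial is at about (239,240) and the cap at about (308,279). The wrench, hex key, ring and tub are all clear of them. I'll enlarge the clamp.

```bash
python3 - <<'E'
from h import *
c=load('top0');s=load('scene0')
a=cv2.resize(c['img'][195:335,195:365],None,fx=4,fy=4,interpolation=cv2.INTER_CUBIC)
cv2.imwrite('pics/cropt.png',a[:,:,::-1])
a=cv2.resize(s['img'][210:305,280:410],None,fx=6,fy=6,interpolation=cv2.INTER_CUBIC)
cv2.imwrite('pics/crops.png',a[:,:,::-1])
E
```

```text
(no output)
```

View pics/cropt.png

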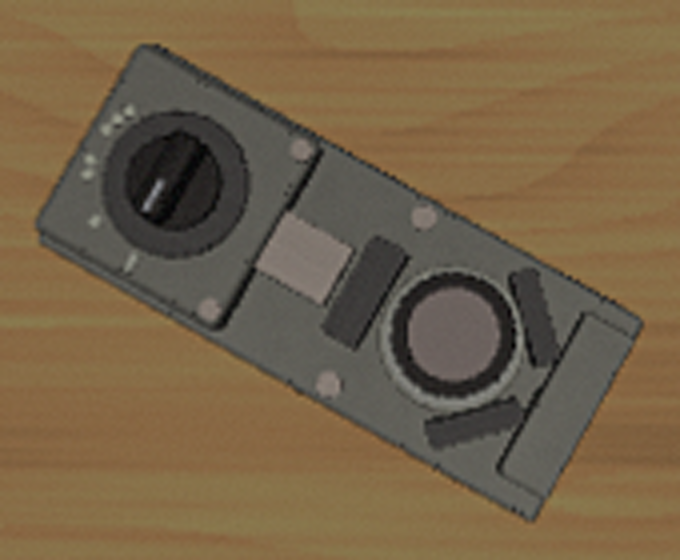

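View pics/crops.png

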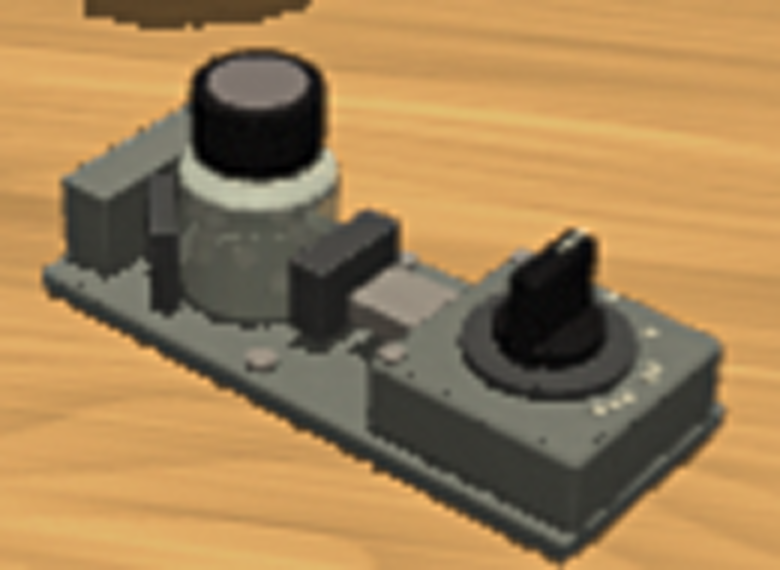

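The crops show the cap top at crop (455,335) in the top view and (260,82) in the scene view. The dial disc is at (177,185) in the top crop, with its pointer toward the line mark at (132,262).

```bash
python3 - <<'E'
from h import *
c=load('top0');s=load('scene0')
T=lambda x,y:(195+(x+.5)/4-.5,195+(y+.5)/4-.5)
S=lambda x,y:(280+(x+.5)/6-.5,210+(y+.5)/6-.5)
cap=atz(c,*T(455,335),.106);dial=atz(c,*T(177,185),.047)
print('cap top',cap,'scene',atz(s,*S(260,82),.106))
print('dial',dial,'scene',atz(s,*S(550,342),.047))
d=dial-cap;print('dist',np.linalg.norm(d[:2]),'yaw',np.arctan2(-d[0],d[1]))
for n,p,z in(('Hleft',(40,226),.045),('Htop',(148,46),.045),('Hbr',(218,328),.045),('Hr',(321,152),.045),('Pr',(642,322),.012),('Pb',(533,518),.012),('line',(132,262),.045),('1',(96,221),.045),('2',(88,167),.045),('3',(118,121),.045),('pt0',(150,213),.089),('pt1',(158,183),.089)):
    print(n,atz(c,*T(*p),z))
E
```

```text
cap top [ 0.49101399 -0.00411717  0.106     ] scene [ 0.49104891 -0.00360501  0.106     ]
dial [0.56067926 0.12304124 0.047     ] scene [0.56045808 0.1233695  0.047     ]
dist 0.14499141533732368 yaw -0.5012002781430103
Hleft [0.54135801 0.18562473 0.045     ]
Htop [0.62523973 0.13812213 0.045     ]
Hbr [0.49558182 0.10319728 0.045     ]
Hr [0.57682238 0.05749792 0.045     ]
Pr [ 0.50160491 -0.0934104   0.012     ]
Pb [ 0.40944353 -0.04246374  0.012     ]
line [0.52530368 0.14306985 0.045     ]
1 [0.54392972 0.16000294 0.045     ]
2 [0.5687589  0.16431457 0.045     ]
3 [0.59018581 0.15106884 0.045     ]
pt0 [0.54384645 0.12998716 0.089     ]
pt1 [0.55711443 0.12677621 0.089     ]
```

Both views agree to within about 1 mm. The dial-to-jar distance comes out at 145 mm, as specified, and the clamp yaw is about -0.503. Next I'll plan the approach to the dial.

```bash
cat >> h.py <<'E'
def pose():
    s=bot.read_state(); return np.array(s['tool_pos']),Ro.from_rotvec(s['tcp_rot']),s
def down(yawy):  # tool pointing down, tool y at world angle yawy
    y=np.array([np.cos(yawy),np.sin(yawy),0]);z=np.array([0,0,-1.]);return Ro.from_matrix(np.c_[np.cross(y,z),y,z])
def rel(p,R,p2,R2):
    return np.round(np.r_[R.inv().apply(p2-p)/.5,np.degrees((R.inv()*R2).as_rotvec())/30],4)
def rep():
    p,R,s=pose();y=R.apply([0,1,0]);z=R.apply([0,0,1])
    print('t',round(s['time'],2),'p',p.round(4),'yawy',round(np.arctan2(y[1],y[0]),4),'z',z.round(3),'q',np.round(s['q'],3),'F',np.round(s['wrist_force'],1),'M',np.round(s['torque'],2),'w',round(s['width'],3),'g',round(s['grip_force'],1))
    return p,R
E
python3 - <<'E'
from h import *
p,R=rep(); tgt=np.array([.5606,.1232,.16]);y0=-1.2508;y1=np.pi/2-.503
ps,Rs=p,R
for k in range(1,6):
    p2=p+(tgt-p)*k/5;R2=down(y0+(y1-y0)*k/5)
    print(rel(ps,Rs,p2,R2)); ps,Rs=p2,R2
E
```

```text
t 0.1 p [ 0.212  -0.6401  0.2023] yawy -1.251 z [-0.001  0.002 -1.   ] q [-1.288  0.265  1.605 -0.     1.274 -0.037] F [ 0.8  0.5 -0.5] M [-0.03 -0.05 -0.01] w 0.998 g 0.0
[ 0.2284 -0.246   0.0175 -0.0039 -0.001  -0.886 ]
[ 0.3143 -0.1178  0.0169  0.      0.     -0.8856]
[ 0.3338  0.0352  0.0169  0.      0.     -0.8856]
[ 0.2828  0.1808  0.0169  0.      0.     -0.8856]
[ 0.1721  0.2882  0.0169  0.      0.     -0.8856]
```

step_arm([
  {"x": 0.2284, "y": -0.246, "z": 0.0175, "az": -0.886, "grip": -1},
  {"x": 0.2284, "y": -0.246, "z": 0.0175, "az": -0.886, "grip": -1},
  {"x": 0.2284, "y": -0.246, "z": 0.0175, "az": -0.886, "grip": -1},
  {"x": 0.2284, "y": -0.246, "z": 0.0175, "az": -0.886, "grip": -1},
])

```text
validation failed for argument at $.se...
```

step_arm([
  {"x": 0.3143, "y": -0.1178, "z": 0.0169, "az": -0.8856, "grip": -1},
  {"x": 0.3143, "y": -0.1178, "z": 0.0169, "az": -0.8856, "grip": -1},
  {"x": 0.3143, "y": -0.1178, "z": 0.0169, "az": -0.8856, "grip": -1},
  {"x": 0.3143, "y": -0.1178, "z": 0.0169, "az": -0.8856, "grip": -1},
])

```text
validation failed for argument at $.se...
```

step_arm([
  {"x": 0.3338, "y": 0.0352, "z": 0.0169, "az": -0.8856, "grip": -1},
  {"x": 0.3338, "y": 0.0352, "z": 0.0169, "az": -0.8856, "grip": -1},
  {"x": 0.3338, "y": 0.0352, "z": 0.0169, "az": -0.8856, "grip": -1},
  {"x": 0.3338, "y": 0.0352, "z": 0.0169, "az": -0.8856, "grip": -1},
])

```text
validation failed for argument at $.se...
```

step_arm([
  {"x": 0.2828, "y": 0.1808, "z": 0.0169, "az": -0.8856, "grip": -1},
  {"x": 0.2828, "y": 0.1808, "z": 0.0169, "az": -0.8856, "grip": -1},
  {"x": 0.2828, "y": 0.1808, "z": 0.0169, "az": -0.8856, "grip": -1},
  {"x": 0.2828, "y": 0.1808, "z": 0.0169, "az": -0.8856, "grip": -1},
])

```text
validation failed for argument at $.se...
```

step_arm([
  {"x": 0.1721, "y": 0.2882, "z": 0.0169, "az": -0.8856, "grip": -1},
  {"x": 0.1721, "y": 0.2882, "z": 0.0169, "az": -0.8856, "grip": -1},
  {"x": 0.1721, "y": 0.2882, "z": 0.0169, "az": -0.8856, "grip": -1},
  {"x": 0.1721, "y": 0.2882, "z": 0.0169, "az": -0.8856, "grip": -1},
  {"x": 0.1721, "y": 0.2882, "z": 0.0169, "az": -0.8856, "grip": -1},
  {"x": 0.1721, "y": 0.2882, "z": 0.0169, "az": -0.8856, "grip": -1},
])

```text
validation failed for argument at $.se...
```

```bash
python3 - <<'E'
from h import *
p,R=rep();print(rel(p,R,np.array([.5606,.1232,.063]),down(np.pi/2-.503)))
E
```

```text
t 0.1 p [ 0.212  -0.6401  0.2023] yawy -1.251 z [-0.001  0.002 -1.   ] q [-1.288  0.265  1.605 -0.     1.274 -0.037] F [ 0.8  0.5 -0.5] M [-0.03 -0.05 -0.01] w 0.998 g 0.0
[ 1.1418e+00 -1.2294e+00  2.8130e-01 -1.9000e-03 -4.7000e-03 -4.4286e+00]
```

All five calls were refused, either for missing keys or for too many decimals. I'll try one row set with every key and rounded numbers.

step_arm([
  {"x": 0.23, "y": -0.25, "z": 0.02, "ax": 0, "ay": 0, "az": -0.89, "grip": -1},
  {"x": 0.23, "y": -0.25, "z": 0.02, "ax": 0, "ay": 0, "az": -0.89, "grip": -1},
  {"x": 0.23, "y": -0.25, "z": 0.02, "ax": 0, "ay": 0, "az": -0.89, "grip": -1},
  {"x": 0.23, "y": -0.25, "z": 0.02, "ax": 0, "ay": 0, "az": -0.89, "grip": -1},
])

```text
time: 0.5
tool_pos: [0.2828, -0.4817, 0.1923]
tcp_rot: [-2.896, -1.208, -0.001]
wrist_force: [-0.1, -0.8, -0.2]
width: 1.0
grip_force: 0.0
```

step_arm([
  {"x": 0.314, "y": -0.118, "z": 0.015, "ax": 0, "ay": 0, "az": -0.886, "grip": -1},
  {"x": 0.314, "y": -0.118, "z": 0.015, "ax": 0, "ay": 0, "az": -0.886, "grip": -1},
  {"x": 0.314, "y": -0.118, "z": 0.015, "ax": 0, "ay": 0, "az": -0.886, "grip": -1},
  {"x": 0.314, "y": -0.118, "z": 0.015, "ax": 0, "ay": 0, "az": -0.886, "grip": -1},
])

```text
time: 0.9
tool_pos: [0.352, -0.3297, 0.1855]
tcp_rot: [-2.543, -1.843, -0.001]
wrist_force: [-0.4, -0.3, -0.3]
width: 1.005
grip_force: 0.0
```

step_arm([
  {"x": 0.334, "y": 0.035, "z": 0.015, "ax": 0, "ay": 0, "az": -0.886, "grip": -1},
  {"x": 0.334, "y": 0.035, "z": 0.015, "ax": 0, "ay": 0, "az": -0.886, "grip": -1},
  {"x": 0.334, "y": 0.035, "z": 0.015, "ax": 0, "ay": 0, "az": -0.886, "grip": -1},
  {"x": 0.334, "y": 0.035, "z": 0.015, "ax": 0, "ay": 0, "az": -0.886, "grip": -1},
])

```text
time: 1.3
tool_pos: [0.4215, -0.177, 0.1783]
tcp_rot: [-2.051, -2.379, -0.002]
wrist_force: [0.6, -1.1, -0.2]
width: 0.999
grip_force: 0.0
```

step_arm([
  {"x": 0.283, "y": 0.181, "z": 0.015, "ax": 0, "ay": 0, "az": -0.886, "grip": -1},
  {"x": 0.283, "y": 0.181, "z": 0.015, "ax": 0, "ay": 0, "az": -0.886, "grip": -1},
  {"x": 0.283, "y": 0.181, "z": 0.015, "ax": 0, "ay": 0, "az": -0.886, "grip": -1},
  {"x": 0.283, "y": 0.181, "z": 0.015, "ax": 0, "ay": 0, "az": -0.886, "grip": -1},
])

```text
time: 1.7
tool_pos: [0.4914, -0.024, 0.1709]
tcp_rot: [1.449, 2.787, 0.002]
wrist_force: [-0.4, -0.3, 0.2]
width: 0.997
grip_force: 0.0
```

```bash
python3 - <<'E'
from h import *
p,R=rep();print(rel(p,R,np.array([.5606,.1232,.15]),down(np.pi/2-.503)))
E
```

```text
t 1.7 p [ 0.4914 -0.024   0.1709] yawy 0.612 z [ 0.001  0.001 -1.   ] q [-1.000e-01 -6.300e-02  2.023e+00  1.000e-03  1.180e+00 -7.130e-01] F [-0.4 -0.3  0.2] M [0.02 0.01 0.  ] w 0.997 g 0.0
[ 1.614e-01  2.823e-01  4.220e-02  2.300e-03 -2.000e-04 -8.705e-01]
```

step_arm([
  {"x": 0.161, "y": 0.282, "z": 0.042, "ax": 0, "ay": 0, "az": -0.87, "grip": -1},
  {"x": 0.161, "y": 0.282, "z": 0.042, "ax": 0, "ay": 0, "az": -0.87, "grip": -1},
  {"x": 0.161, "y": 0.282, "z": 0.042, "ax": 0, "ay": 0, "az": -0.87, "grip": -1},
  {"x": 0.161, "y": 0.282, "z": 0.042, "ax": 0, "ay": 0, "az": -0.87, "grip": -1},
  {"x": 0.161, "y": 0.282, "z": 0.042, "ax": 0, "ay": 0, "az": -0.87, "grip": -1},
  {"x": 0.161, "y": 0.282, "z": 0.042, "ax": 0, "ay": 0, "az": -0.87, "grip": -1},
])

```text
time: 2.3
tool_pos: [0.5596, 0.1184, 0.1497]
tcp_rot: [-0.792, -3.039, 0.002]
wrist_force: [0.1, -0.3, -0.6]
width: 1.001
grip_force: 0.0
```

```bash
python3 - <<'E'
from h import *
p,R=rep();print(rel(p,R,np.array([.5606,.1232,.063]),down(np.pi/2-.503)))
E
```

```text
t 2.3 p [0.5596 0.1184 0.1497] yawy 1.0611 z [-0.001 -0.001 -1.   ] q [ 1.660e-01  1.120e-01  1.886e+00 -1.000e-03  1.146e+00 -8.950e-01] F [ 0.1 -0.3 -0.6] M [-0.   -0.02  0.03] w 1.001 g 0.0
[ 0.0027  0.0096  0.1733 -0.0028 -0.001  -0.0128]
```

step_arm([
  {"x": 0.003, "y": 0.01, "z": 0.1, "ax": 0, "ay": 0, "az": -0.013, "grip": -1},
  {"x": 0.003, "y": 0.01, "z": 0.173, "ax": 0, "ay": 0, "az": -0.013, "grip": -1},
  {"x": 0.003, "y": 0.01, "z": 0.173, "ax": 0, "ay": 0, "az": -0.013, "grip": -1},
  {"x": 0.003, "y": 0.01, "z": 0.173, "ax": 0, "ay": 0, "az": -0.013, "grip": -1},
  {"x": 0.003, "y": 0.01, "z": 0.173, "ax": 0, "ay": 0, "az": -0.013, "grip": -1},
])

```text
time: 2.8
tool_pos: [0.5631, 0.1237, 0.0663]
tcp_rot: [0.781, 3.039, 0.002]
wrist_force: [0.3, -0.9, 0.9]
width: 1.002
grip_force: 0.0
```

```bash
python3 - <<'E'
from h import *
p,R=rep();print(rel(p,R,np.array([.5606,.1232,.063]),down(np.pi/2-.503)))
c=shot('scene','scene1');t=shot('top','top1')
a=cv2.resize(c['img'][180:310,270:430],None,fx=3,fy=3,interpolation=cv2.INTER_CUBIC)
b=cv2.resize(t['img'][180:310,190:280],None,fx=3,fy=3,interpolation=cv2.INTER_CUBIC)
cv2.imwrite('pics/v1.png',np.hstack([a,b])[:,:,::-1])
E
```

```text
t 2.8 p [0.5631 0.1237 0.0663] yawy 1.0675 z [ 0.004  0.001 -1.   ] q [ 0.173  0.2    1.951 -0.     0.986 -0.894] F [ 0.3 -0.9  0.9] M [-0.02 -0.04  0.09] w 1.002 g 0.0
[ 0.0039 -0.0033  0.0066  0.0047  0.0063 -0.0006]
```

View pics/v1.png

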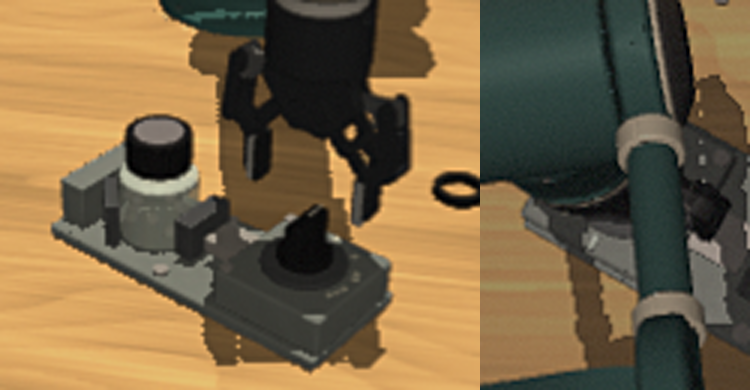

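The fingers straddle the bar. The tip midpoint is at about crop (310,197) and the bar top at about (310,215). I'll check this against the projection.

```bash
python3 - <<'E'
from h import *
c=load('scene1')
f=lambda P:(proj(c,P)-[270,180])*3
y=np.array([.482,.876,0]);P=np.array([.5631,.1237,.079])
print('tips',f([P-y*.0425,P+y*.0425,P]),'bar top/ctr',f([[.5606,.1232,.089],[.5606,.1232,.0625]]))
rep()
E
```

```text
tips [[260.63347166 206.49876523]
 [353.98789824 249.13543819]
 [306.25214336 227.32976713]] bar top/ctr [[306.75529359 214.33012787]
 [304.6904492  243.29026963]]
t 2.9 p [0.5634 0.1242 0.0666] yawy 1.0681 z [ 0.005  0.001 -1.   ] q [ 0.174  0.2    1.951 -0.     0.985 -0.894] F [-0.3 -0.1 -0.2] M [-0.03  0.03  0.03] w 0.998 g 0.0
```

```bash
python3 - <<'E'
from h import *
def draw(c,pts,x0,y0,w,h,s):
    a=cv2.resize(c['img'][y0:y0+h,x0:x0+w],None,fx=s,fy=s,interpolation=cv2.INTER_CUBIC)
    for q in proj(c,pts): cv2.circle(a,tuple(int(v) for v in (q-[x0,y0])*s),3,(255,0,0),-1)
    return a
y=np.array([.482,.876,0]);P=np.array([.5633,.124,.0795])
a=draw(load('scene1'),[P-y*.0425,P+y*.0425,[.5606,.1232,.089],[.5606,.1232,.12]],330,160,90,125,4)
P=np.array([.212,-.6401,.2153]);y=np.array([np.cos(-1.2508),np.sin(-1.2508),0])
b=draw(load('scene0'),[P-y*.0425,P+y*.0425],80,40,100,125,4)
cv2.imwrite('pics/v2.png',np.hstack([a,b])[:,:,::-1])
E
```

```text
(no output)
```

View pics/v2.png

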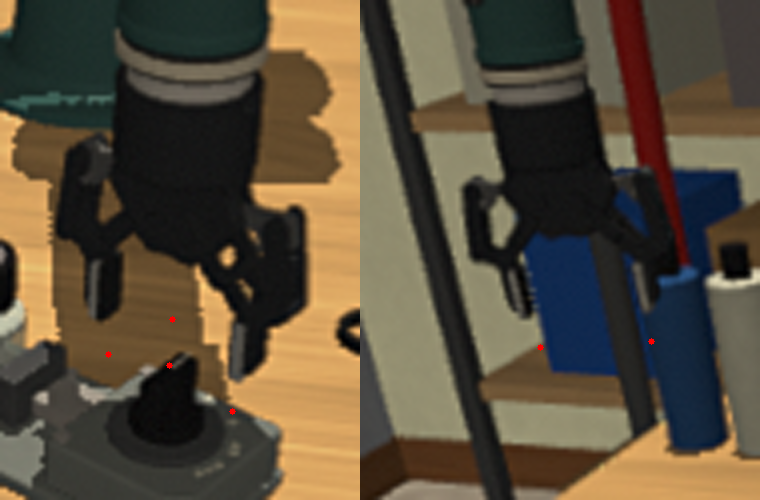

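The bar projects correctly, but the visible open tips sit about 25 mm higher than the reported TCP implies, in both views. Closing here is a harmless test: the fingers will either pinch the bar or shut above it.

step_arm([
  {"x": 0, "y": 0, "z": 0, "ax": 0, "ay": 0, "az": 0, "grip": 1},
  {"x": 0, "y": 0, "z": 0, "ax": 0, "ay": 0, "az": 0, "grip": 1},
  {"x": 0, "y": 0, "z": 0, "ax": 0, "ay": 0, "az": 0, "grip": 1},
  {"x": 0, "y": 0, "z": 0, "ax": 0, "ay": 0, "az": 0, "grip": 1},
  {"x": 0, "y": 0, "z": 0, "ax": 0, "ay": 0, "az": 0, "grip": 1},
  {"x": 0, "y": 0, "z": 0, "ax": 0, "ay": 0, "az": 0, "grip": 1},
  {"x": 0, "y": 0, "z": 0, "ax": 0, "ay": 0, "az": 0, "grip": 1},
  {"x": 0, "y": 0, "z": 0, "ax": 0, "ay": 0, "az": 0, "grip": 1},
], force=25)

```text
time: 3.7
tool_pos: [0.5611, 0.1243, 0.0635]
tcp_rot: [-0.78, -3.043, 0.0]
wrist_force: [0.2, 0.2, 0.6]
width: -0.003
grip_force: 0.0
```

```bash
python3 - <<'E'
from h import *
p,R=rep()
c=shot('scene','scene2')
x0,y0,w,h,s=310,160,110,125,4
a=cv2.resize(c['img'][y0:y0+h,x0:x0+w],None,fx=s,fy=s,interpolation=cv2.INTER_CUBIC)
for q in proj(c,[p,[.5606,.1232,.089]]): cv2.circle(a,tuple(int(v) for v in (q-[x0,y0])*s),2,(255,0,0),-1)
cv2.imwrite('pics/v3.png',a[:,:,::-1])
E
```

```text
t 3.7 p [0.5611 0.1243 0.0635] yawy 1.069 z [-0. -0. -1.] q [ 0.175  0.203  1.954 -0.     0.985 -0.894] F [0.2 0.2 0.6] M [ 0.02 -0.01 -0.  ] w -0.003 g 0.0
```

View pics/v3.png

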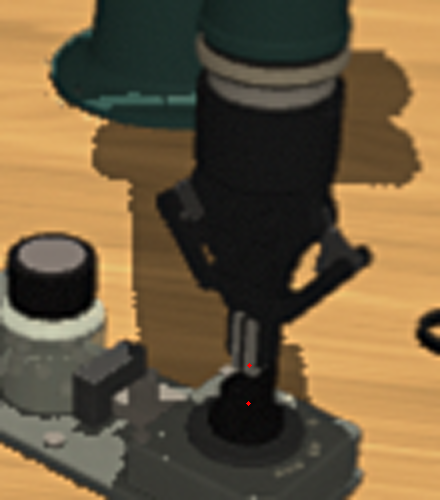

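The gripper shut fully (width 0) with its tips at about crop (243,372), level with the bar top at (248,365), while the reported TCP projects to (248,403). So the true tip looks about 25 mm higher than reported. I'll probe down gently with the shut fingers to fix the offset against the bar top at 89 mm.

step_arm([
  {"x": 0, "y": 0, "z": 0.002, "ax": 0, "ay": 0, "az": 0, "grip": 1},
  {"x": 0, "y": 0, "z": 0.004, "ax": 0, "ay": 0, "az": 0, "grip": 1},
  {"x": 0, "y": 0, "z": 0.004, "ax": 0, "ay": 0, "az": 0, "grip": 1},
])

```text
time: 4.05
tool_pos: [0.5611, 0.1243, 0.0614]
tcp_rot: [-0.78, -3.043, 0.0]
wrist_force: [0.0, 0.6, -0.3]
width: -0.002
grip_force: 0.0
```

step_arm([
  {"x": 0, "y": 0, "z": 0.002, "ax": 0, "ay": 0, "az": 0, "grip": 1},
  {"x": 0, "y": 0, "z": 0.004, "ax": 0, "ay": 0, "az": 0, "grip": 1},
  {"x": 0, "y": 0, "z": 0.004, "ax": 0, "ay": 0, "az": 0, "grip": 1},
])

```text
time: 4.35
tool_pos: [0.5613, 0.1244, 0.0613]
tcp_rot: [0.78, 3.043, 0.0]
wrist_force: [-3.4, -0.7, 9.8]
width: 0.003
grip_force: 4.9
```

Contact came at reported z 0.0614, where the bar top is at 0.089. The true tip is therefore about 27.6 mm above the reading, which agrees with both pictures. I'll apply that offset: go up, open, and lower to reported z 0.0355.

step_arm([
  {"x": 0, "y": 0, "z": -0.08, "ax": 0, "ay": 0, "az": 0, "grip": -1},
  {"x": 0, "y": 0, "z": -0.08, "ax": 0, "ay": 0, "az": 0, "grip": -1},
  {"x": 0, "y": 0, "z": -0.08, "ax": 0, "ay": 0, "az": 0, "grip": -1},
  {"x": 0, "y": 0, "z": -0.08, "ax": 0, "ay": 0, "az": 0, "grip": -1},
  {"x": 0, "y": 0, "z": -0.08, "ax": 0, "ay": 0, "az": 0, "grip": -1},
  {"x": 0, "y": 0, "z": -0.08, "ax": 0, "ay": 0, "az": 0, "grip": -1},
  {"x": 0, "y": 0, "z": -0.08, "ax": 0, "ay": 0, "az": 0, "grip": -1},
])

```text
time: 5.05
tool_pos: [0.5606, 0.1242, 0.0987]
tcp_rot: [-0.78, -3.042, 0.001]
wrist_force: [0.2, 0.4, 1.0]
width: 0.998
grip_force: 0.0
```

```bash
python3 - <<'E'
from h import *
p,R=rep();print(rel(p,R,np.array([.5606,.1232,.0355]),down(np.pi/2-.503)))
E
```

```text
t 5.05 p [0.5606 0.1242 0.0987] yawy 1.0691 z [-0.001 -0.    -1.   ] q [ 0.175  0.164  1.927  0.     1.052 -0.894] F [0.2 0.4 1. ] M [-0.05  0.01  0.06] w 0.998 g 0.0
[-0.0012 -0.0016  0.1265 -0.0017 -0.0022  0.0024]
```

Descend, then close at 60 N.

step_arm([
  {"x": 0, "y": -0.001, "z": 0.06, "ax": 0, "ay": 0, "az": 0, "grip": -1},
  {"x": 0, "y": -0.001, "z": 0.126, "ax": 0, "ay": 0, "az": 0, "grip": -1},
  {"x": 0, "y": -0.001, "z": 0.126, "ax": 0, "ay": 0, "az": 0, "grip": -1},
  {"x": 0, "y": -0.001, "z": 0.126, "ax": 0, "ay": 0, "az": 0, "grip": -1},
  {"x": 0, "y": -0.001, "z": 0.126, "ax": 0, "ay": 0, "az": 0, "grip": -1},
], force=60)

```text
time: 5.55
tool_pos: [0.5622, 0.1241, 0.0382]
tcp_rot: [0.779, 3.041, 0.002]
wrist_force: [0.4, -0.9, 0.5]
width: 1.003
grip_force: 0.0
```

step_arm([
  {"x": 0, "y": 0, "z": 0, "ax": 0, "ay": 0, "az": 0, "grip": 1},
  {"x": 0, "y": 0, "z": 0, "ax": 0, "ay": 0, "az": 0, "grip": 1},
  {"x": 0, "y": 0, "z": 0, "ax": 0, "ay": 0, "az": 0, "grip": 1},
  {"x": 0, "y": 0, "z": 0, "ax": 0, "ay": 0, "az": 0, "grip": 1},
  {"x": 0, "y": 0, "z": 0, "ax": 0, "ay": 0, "az": 0, "grip": 1},
  {"x": 0, "y": 0, "z": 0, "ax": 0, "ay": 0, "az": 0, "grip": 1},
  {"x": 0, "y": 0, "z": 0, "ax": 0, "ay": 0, "az": 0, "grip": 1},
], force=60)

```text
time: 6.25
tool_pos: [0.5607, 0.1234, 0.0371]
tcp_rot: [-0.78, -3.043, 0.001]
wrist_force: [-2.2, -3.3, 6.1]
width: 0.148
grip_force: 59.5
```

```bash
python3 - <<'E'
from h import *
rep()
E
```

```text
t 6.25 p [0.5607 0.1234 0.0371] yawy 1.0689 z [-0.    -0.001 -1.   ] q [ 1.740e-01  2.350e-01  1.972e+00 -1.000e-03  9.360e-01 -8.950e-01] F [-2.2 -3.3  6.1] M [-0.42  0.42 -0.13] w 0.148 g 59.5
```

The bar is gripped: the opening is about 12.6 mm at 59.5 N. Turning it clockwise.

step_arm([
  {"x": 0, "y": 0, "z": 0, "ax": 0, "ay": 0, "az": 0.2, "grip": 1},
  {"x": 0, "y": 0, "z": 0, "ax": 0, "ay": 0, "az": 0.4, "grip": 1},
  {"x": 0, "y": 0, "z": 0, "ax": 0, "ay": 0, "az": 0.6, "grip": 1},
  {"x": 0, "y": 0, "z": 0, "ax": 0, "ay": 0, "az": 0.8, "grip": 1},
  {"x": 0, "y": 0, "z": 0, "ax": 0, "ay": 0, "az": 1, "grip": 1},
  {"x": 0, "y": 0, "z": 0, "ax": 0, "ay": 0, "az": 1, "grip": 1},
])

```text
time: 6.85
tool_pos: [0.5607, 0.1234, 0.037]
tcp_rot: [-1.544, -2.736, 0.001]
wrist_force: [-2.4, -3.0, 5.1]
width: 0.153
grip_force: 59.5
```

step_arm([
  {"x": 0, "y": 0, "z": 0, "ax": 0, "ay": 0, "az": 0.2, "grip": 1},
  {"x": 0, "y": 0, "z": 0, "ax": 0, "ay": 0, "az": 0.4, "grip": 1},
  {"x": 0, "y": 0, "z": 0, "ax": 0, "ay": 0, "az": 0.6, "grip": 1},
  {"x": 0, "y": 0, "z": 0, "ax": 0, "ay": 0, "az": 0.8, "grip": 1},
  {"x": 0, "y": 0, "z": 0, "ax": 0, "ay": 0, "az": 1, "grip": 1},
  {"x": 0, "y": 0, "z": 0, "ax": 0, "ay": 0, "az": 1, "grip": 1},
])

```text
time: 7.45
tool_pos: [0.5608, 0.1234, 0.037]
tcp_rot: [2.199, 2.243, -0.001]
wrist_force: [-2.0, -2.7, 5.0]
width: 0.151
grip_force: 59.5
```

step_arm([
  {"x": 0, "y": 0, "z": 0, "ax": 0, "ay": 0, "az": 0.2, "grip": 1},
  {"x": 0, "y": 0, "z": 0, "ax": 0, "ay": 0, "az": 0.41, "grip": 1},
  {"x": 0, "y": 0, "z": 0, "ax": 0, "ay": 0, "az": 0.41, "grip": 1},
  {"x": 0, "y": 0, "z": 0, "ax": 0, "ay": 0, "az": 0.41, "grip": 1},
  {"x": 0, "y": 0, "z": 0, "ax": 0, "ay": 0, "az": 0.41, "grip": 1},
])

```text
time: 7.95
tool_pos: [0.5608, 0.1233, 0.037]
tcp_rot: [2.424, 1.997, -0.001]
wrist_force: [-2.1, -3.2, 6.3]
width: 0.151
grip_force: 59.5
```

```bash
python3 - <<'E'
from h import *
rep()
E
```

```text
t 7.95 p [0.5608 0.1233 0.037 ] yawy -0.1924 z [-0.    -0.001 -1.   ] q [ 1.740e-01  2.350e-01  1.972e+00 -1.000e-03  9.350e-01  3.670e-01] F [-2.1 -3.2  6.3] M [-0.46  0.29  0.08] w 0.151 g 59.5
```

The dial turned 1.261 rad. Release it, go up, and look.

step_arm([
  {"x": 0, "y": 0, "z": 0, "ax": 0, "ay": 0, "az": 0, "grip": -1},
  {"x": 0, "y": 0, "z": 0, "ax": 0, "ay": 0, "az": 0, "grip": -1},
  {"x": 0, "y": 0, "z": 0, "ax": 0, "ay": 0, "az": 0, "grip": -1},
  {"x": 0, "y": 0, "z": 0, "ax": 0, "ay": 0, "az": 0, "grip": -1},
  {"x": 0, "y": 0, "z": 0, "ax": 0, "ay": 0, "az": 0, "grip": -1},
  {"x": 0, "y": 0, "z": -0.1, "ax": 0, "ay": 0, "az": 0, "grip": -1},
  {"x": 0, "y": 0, "z": -0.2, "ax": 0, "ay": 0, "az": 0, "grip": -1},
  {"x": 0, "y": 0, "z": -0.24, "ax": 0, "ay": 0, "az": 0, "grip": -1},
  {"x": 0, "y": 0, "z": -0.24, "ax": 0, "ay": 0, "az": 0, "grip": -1},
  {"x": 0, "y": 0, "z": -0.24, "ax": 0, "ay": 0, "az": 0, "grip": -1},
])

```text
time: 8.95
tool_pos: [0.561, 0.124, 0.1569]
tcp_rot: [2.425, 1.997, 0.001]
wrist_force: [-0.4, -0.5, -0.9]
width: 1.001
grip_force: 0.0
```

```bash
python3 - <<'E'
from h import *
p,R=rep();print(rel(p,R,np.array([.4905,-.005,.157]),down(-.192)))
c=shot('scene','scene3')
a=cv2.resize(c['img'][210:305,280:410],None,fx=6,fy=6,interpolation=cv2.INTER_CUBIC)
cv2.imwrite('pics/v4.png',a[:,:,::-1])
E
```

```text
t 8.95 p [0.561  0.124  0.1569] yawy -0.1927 z [ 0.001  0.    -1.   ] q [0.174 0.109 1.875 0.    1.157 0.367] F [-0.4 -0.5 -0.9] M [-0.02  0.05 -0.01] w 1.001 g 0.0
[-0.2802 -0.089  -0.0004  0.0017 -0.0008 -0.0014]
```

View pics/v4.png

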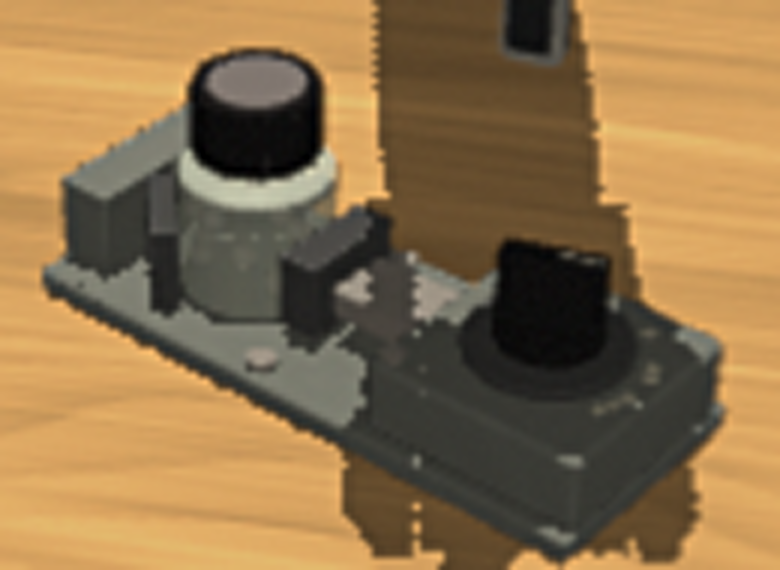

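The bar has turned so its pointer end, at about (600,258), faces the two dots. The jaw now touches the jar at (330,270) and the cap top is at about (257,80). Moving over the cap.

step_arm([
  {"x": -0.28, "y": -0.089, "z": 0, "ax": 0, "ay": 0, "az": 0, "grip": -1},
  {"x": -0.28, "y": -0.089, "z": 0, "ax": 0, "ay": 0, "az": 0, "grip": -1},
  {"x": -0.28, "y": -0.089, "z": 0, "ax": 0, "ay": 0, "az": 0, "grip": -1},
  {"x": -0.28, "y": -0.089, "z": 0, "ax": 0, "ay": 0, "az": 0, "grip": -1},
  {"x": -0.28, "y": -0.089, "z": 0, "ax": 0, "ay": 0, "az": 0, "grip": -1},
  {"x": -0.28, "y": -0.089, "z": 0, "ax": 0, "ay": 0, "az": 0, "grip": -1},
  {"x": -0.28, "y": -0.089, "z": 0, "ax": 0, "ay": 0, "az": 0, "grip": -1},
])

```text
time: 9.7
tool_pos: [0.4906, -0.004, 0.156]
tcp_rot: [-2.423, -1.998, 0.001]
wrist_force: [-0.2, 0.4, -0.2]
width: 1.001
grip_force: 0.0
```

```bash
python3 - <<'E'
from h import *
p,R=rep();print(rel(p,R,np.array([.4903,-.0052,.0465]),down(-.192)))
c=load('scene3')
print(atz(c,280+257.5/6-.5,210+80.5/6-.5,.106))
E
```

```text
t 9.7 p [ 0.4906 -0.004   0.156 ] yawy -0.1914 z [-0.001  0.    -1.   ] q [-0.059 -0.051  2.041  0.     1.153  0.132] F [-0.2  0.4 -0.2] M [ 0.03  0.02 -0.03] w 1.001 g 0.0
[-2.500e-03  1.000e-04  2.189e-01 -1.900e-03 -3.000e-04  1.100e-03]
[ 0.48977522 -0.00509209  0.106     ]
```

Descend to reported z 0.0465 and check the force before closing.

step_arm([
  {"x": -0.002, "y": 0, "z": 0.07, "ax": 0, "ay": 0, "az": 0, "grip": -1},
  {"x": -0.002, "y": 0, "z": 0.13, "ax": 0, "ay": 0, "az": 0, "grip": -1},
  {"x": -0.002, "y": 0, "z": 0.17, "ax": 0, "ay": 0, "az": 0, "grip": -1},
  {"x": -0.002, "y": 0, "z": 0.2, "ax": 0, "ay": 0, "az": 0, "grip": -1},
  {"x": -0.002, "y": 0, "z": 0.219, "ax": 0, "ay": 0, "az": 0, "grip": -1},
  {"x": -0.002, "y": 0, "z": 0.219, "ax": 0, "ay": 0, "az": 0, "grip": -1},
  {"x": -0.002, "y": 0, "z": 0.219, "ax": 0, "ay": 0, "az": 0, "grip": -1},
  {"x": -0.002, "y": 0, "z": 0.219, "ax": 0, "ay": 0, "az": 0, "grip": -1},
])

```text
time: 10.5
tool_pos: [0.4914, -0.0058, 0.0482]
tcp_rot: [2.423, 1.997, 0.002]
wrist_force: [0.1, 0.4, -0.2]
width: 0.999
grip_force: 0.0
```

```bash
python3 - <<'E'
from h import *
rep()
E
```

```text
t 10.5 p [ 0.4914 -0.0058  0.0482] yawy -0.1924 z [ 0.002 -0.    -1.   ] q [-0.063  0.071  2.139  0.     0.929  0.13 ] F [ 0.1  0.4 -0.2] M [-0.08 -0.02  0.02] w 0.999 g 0.0
```

step_arm([
  {"x": 0, "y": 0, "z": 0, "ax": 0, "ay": 0, "az": 0, "grip": 1},
  {"x": 0, "y": 0, "z": 0, "ax": 0, "ay": 0, "az": 0, "grip": 1},
  {"x": 0, "y": 0, "z": 0, "ax": 0, "ay": 0, "az": 0, "grip": 1},
  {"x": 0, "y": 0, "z": 0, "ax": 0, "ay": 0, "az": 0, "grip": 1},
  {"x": 0, "y": 0, "z": 0, "ax": 0, "ay": 0, "az": 0, "grip": 1},
  {"x": 0, "y": 0, "z": 0, "ax": 0, "ay": 0, "az": 0, "grip": 1},
], force=30)

```text
time: 11.1
tool_pos: [0.4902, -0.0059, 0.0479]
tcp_rot: [-2.425, -1.997, -0.0]
wrist_force: [-3.5, 0.3, 6.3]
width: 0.627
grip_force: 30.6
```

```bash
python3 - <<'E'
from h import *
rep()
E
```

```text
t 11.1 p [ 0.4902 -0.0059  0.0479] yawy -0.1931 z [ 0.  0. -1.] q [-0.063  0.071  2.14   0.     0.931  0.13 ] F [-3.5  0.3  6.3] M [ 0.07  0.46 -0.04] w 0.627 g 30.6
```

The cap is gripped at a 53.3 mm opening. I'll tighten the grip, then turn anticlockwise with a small rise.

step_arm([
  {"x": 0, "y": -0.001, "z": -0.001, "ax": 0, "ay": 0, "az": 0, "grip": 1},
  {"x": 0, "y": -0.001, "z": -0.001, "ax": 0, "ay": 0, "az": 0, "grip": 1},
  {"x": 0, "y": -0.001, "z": -0.001, "ax": 0, "ay": 0, "az": 0, "grip": 1},
], force=100)

```text
time: 11.4
tool_pos: [0.4901, -0.0059, 0.0483]
tcp_rot: [2.425, 1.997, 0.001]
wrist_force: [-2.1, 0.4, 6.4]
width: 0.605
grip_force: 103.7
```

step_arm([
  {"x": 0, "y": 0, "z": 0, "ax": 0, "ay": 0, "az": -0.15, "grip": 1},
  {"x": 0, "y": 0, "z": -0.001, "ax": 0, "ay": 0, "az": -0.3, "grip": 1},
  {"x": 0, "y": 0, "z": -0.001, "ax": 0, "ay": 0, "az": -0.45, "grip": 1},
  {"x": 0, "y": 0, "z": -0.001, "ax": 0, "ay": 0, "az": -0.6, "grip": 1},
  {"x": 0, "y": 0, "z": -0.001, "ax": 0, "ay": 0, "az": -0.6, "grip": 1},
])

```text
time: 11.9
tool_pos: [0.4909, -0.0058, 0.049]
tcp_rot: [2.08, 2.353, 0.003]
wrist_force: [-0.9, 1.9, 5.3]
width: 0.604
grip_force: 103.8
```

```bash
python3 - <<'E'
from h import *
rep()
E
```

```text
t 11.9 p [ 0.4909 -0.0058  0.049 ] yawy 0.123 z [ 0.002  0.    -1.   ] q [-6.300e-02  6.900e-02  2.139e+00  1.000e-03  9.310e-01 -1.860e-01] F [-0.9  1.9  5.3] M [0.22 0.01 0.16] w 0.604 g 103.8
```

step_arm([
  {"x": 0, "y": 0, "z": 0, "ax": 0, "ay": 0, "az": -0.15, "grip": 1},
  {"x": 0, "y": 0, "z": -0.001, "ax": 0, "ay": 0, "az": -0.3, "grip": 1},
  {"x": 0, "y": 0, "z": -0.001, "ax": 0, "ay": 0, "az": -0.45, "grip": 1},
  {"x": 0, "y": 0, "z": -0.002, "ax": 0, "ay": 0, "az": -0.6, "grip": 1},
  {"x": 0, "y": 0, "z": -0.002, "ax": 0, "ay": 0, "az": -0.75, "grip": 1},
])

```text
time: 12.4
tool_pos: [0.4911, -0.0058, 0.0498]
tcp_rot: [1.58, 2.713, 0.003]
wrist_force: [0.9, 0.8, 4.4]
width: 0.604
grip_force: 103.7
```

```bash
python3 - <<'E'
from h import *
rep()
E
```

```text
t 12.4 p [ 0.4911 -0.0058  0.0498] yawy 0.5161 z [ 0.003  0.    -1.   ] q [-6.300e-02  6.800e-02  2.139e+00  1.000e-03  9.320e-01 -5.790e-01] F [0.9 0.8 4.4] M [ 0.12 -0.11 -0.29] w 0.604 g 103.7
```

step_arm([
  {"x": 0, "y": 0, "z": 0, "ax": 0, "ay": 0, "az": -0.15, "grip": 1},
  {"x": 0, "y": 0, "z": -0.001, "ax": 0, "ay": 0, "az": -0.3, "grip": 1},
  {"x": 0, "y": 0, "z": -0.001, "ax": 0, "ay": 0, "az": -0.45, "grip": 1},
  {"x": 0, "y": 0, "z": -0.002, "ax": 0, "ay": 0, "az": -0.6, "grip": 1},
  {"x": 0, "y": 0, "z": -0.002, "ax": 0, "ay": 0, "az": -0.68, "grip": 1},
  {"x": 0, "y": 0, "z": -0.002, "ax": 0, "ay": 0, "az": -0.68, "grip": 1},
  {"x": 0, "y": 0, "z": -0.002, "ax": 0, "ay": 0, "az": -0.68, "grip": 1},
])

```text
time: 13.1
tool_pos: [0.4913, -0.006, 0.051]
tcp_rot: [1.079, 2.947, 0.001]
wrist_force: [1.5, 0.1, 5.3]
width: 0.602
grip_force: 104.2
```

```bash
python3 - <<'E'
from h import *
rep()
E
```

```text
t 13.1 p [ 0.4913 -0.006   0.051 ] yawy 0.8688 z [ 0.003 -0.    -1.   ] q [-0.063  0.066  2.138  0.     0.934 -0.932] F [1.5 0.1 5.3] M [ 0.06 -0.16  0.03] w 0.602 g 104.2
```

Turned 1.06 rad and the torque has dropped to zero. Test lift of 4 mm.

step_arm([
  {"x": 0, "y": 0, "z": -0.002, "ax": 0, "ay": 0, "az": 0, "grip": 1},
  {"x": 0, "y": 0, "z": -0.005, "ax": 0, "ay": 0, "az": 0, "grip": 1},
  {"x": 0, "y": 0, "z": -0.008, "ax": 0, "ay": 0, "az": 0, "grip": 1},
  {"x": 0, "y": 0, "z": -0.008, "ax": 0, "ay": 0, "az": 0, "grip": 1},
])

```text
time: 13.5
tool_pos: [0.4899, -0.0058, 0.0539]
tcp_rot: [1.079, 2.95, 0.001]
wrist_force: [3.6, 1.3, -1.5]
width: 0.603
grip_force: 104.5
```

```bash
python3 - <<'E'
from h import *
rep()
E
```

```text
t 13.5 p [ 0.4899 -0.0058  0.0539] yawy 0.8698 z [ 0.  0. -1.] q [-0.063  0.062  2.136  0.     0.943 -0.933] F [ 3.6  1.3 -1.5] M [ 0.16 -0.59  0.02] w 0.603 g 104.5
```

The cap is free (Fz −1.5 N). The rim is now at about 81.6 mm and the mouth is at 91 mm, so I'll lift 30 mm more.

step_arm([
  {"x": 0, "y": 0, "z": -0.01, "ax": 0, "ay": 0, "az": 0, "grip": 1},
  {"x": 0, "y": 0, "z": -0.02, "ax": 0, "ay": 0, "az": 0, "grip": 1},
  {"x": 0, "y": 0, "z": -0.03, "ax": 0, "ay": 0, "az": 0, "grip": 1},
  {"x": 0, "y": 0, "z": -0.045, "ax": 0, "ay": 0, "az": 0, "grip": 1},
  {"x": 0, "y": 0, "z": -0.06, "ax": 0, "ay": 0, "az": 0, "grip": 1},
  {"x": 0, "y": 0, "z": -0.06, "ax": 0, "ay": 0, "az": 0, "grip": 1},
  {"x": 0, "y": 0, "z": -0.06, "ax": 0, "ay": 0, "az": 0, "grip": 1},
  {"x": 0, "y": 0, "z": -0.06, "ax": 0, "ay": 0, "az": 0, "grip": 1},
])

```text
time: 14.3
tool_pos: [0.4894, -0.0059, 0.0839]
tcp_rot: [-1.078, -2.95, 0.0]
wrist_force: [0.7, 0.8, 0.5]
width: 0.606
grip_force: 105.0
```

```bash
python3 - <<'E'
from h import *
rep()
c=shot('scene','scene4')
x0,y0=280,195
a=cv2.resize(c['img'][y0:y0+110,x0:x0+130],None,fx=5,fy=5,interpolation=cv2.INTER_CUBIC)
ax=[.4900,-.0051]
for P in ([*ax,.0915],[*ax,.1115],[*ax,.098]):
    q=proj(c,P)[0]; cv2.circle(a,tuple(int(v) for v in (q-[x0,y0]+.5)*5),2,(255,0,0),-1)
cv2.imwrite('pics/v5.png',a[:,:,::-1])
E
```

```text
t 14.3 p [ 0.4894 -0.0059  0.0839] yawy 0.8701 z [-0.  0. -1.] q [-0.063  0.023  2.113 -0.     1.006 -0.933] F [0.7 0.8 0.5] M [ 0.02 -0.    0.  ] w 0.606 g 105.0
```

View pics/v5.png

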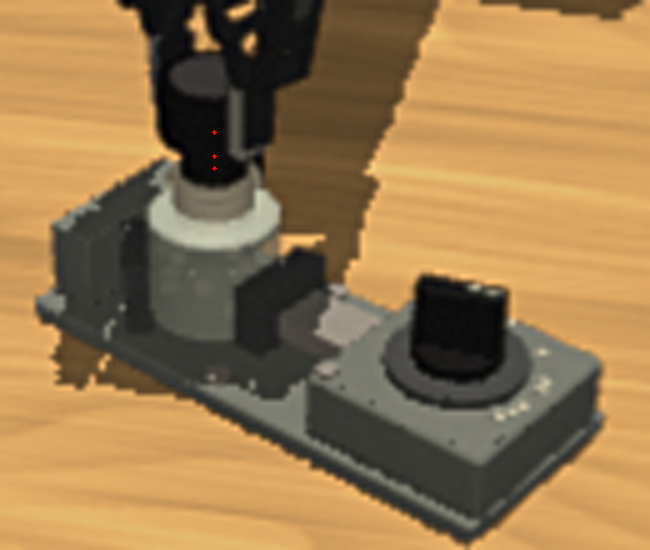

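The picture shows the cap level above the white neck. Its left edge at about (158,110) matches a cap centred on x≈214, where the neck also is. The dial is still at two dots and the jaw is on the jar.

```bash
python3 -c "
from h import *
print(bot.finish_job())"
```

```text
the job is handed in; nothing more can be done
None
```

The job is handed in at about 14 s, though no verdict came back: the dial is at two dots with the jaw on the jar, and the cap came free after 1.06 rad anticlockwise and is held level and centred about 2 cm above the jar's mouth.

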